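# Lock out the test bench isolator

### The job

Lock out the test bench: lift the black collar on the isolator's red handle, swing the handle from ON to OFF and let the collar drop fully home, so that the slot in the handle lines up with the slot in the steel hasp. Then take the red-headed lock from its yellow cradle and push its blade from outside through both slots, all the way until its head is against the hasp plate; the head cannot be got at in the cradle, so lay the lock down on the bench and take it again by the head. Let go of everything and leave the other things on the bench where they are.

Things in the scene. Friction and masses are not known exactly. Their poses are not given: they have to be found in the camera images.
- isolator: Fixed grey box with yellow top, 210 (x) x 220 (y) x 70 mm high; origin centre of underside, z up. Red handle swings level over the top: ON points to the box's -x, OFF to its -y. Steel hasp plate stands on the top near the -y edge, 56 mm wide (x), 6 thick (y), 66 high. Outside the -y side, in line with the hasp, the bench is clear for 150 mm.
- pivot (a point): Point on the handle's upright pivot axis, level with the box's top; at x +50, y +55 mm in the box.
- handle (a joint): Handle angle, rad: starts 0 to 0.12 (ON), grows counter-clockwise from above; OFF is 1.571, travel ends at 1.85, past OFF. Friction 0.15 N m, stays where left. Red bar 26 mm wide, 18 to 28 mm above the box's top, collar 62 mm from the pivot, end plate (56 wide, 6 thick, to 66 mm above the top) 127 mm from it. At OFF the end plate stands 8 mm inside the hasp plate.
- collar (a joint): Lift of the sprung collar, m: 0 down, 0.022 most. Spring pushes down 4 to 7 N. A 10 mm pin under it drops in gaps of a raised steel arc on the box: down at ON, the handle is blocked beyond about 0.16 rad; lifted 14 mm or more it swings. Let down between, the pin rides on the arc (reads 0.012). Within about 0.02 rad of OFF it can drop fully into the 13 mm OFF gap and holds the handle there.
- collar_grip (a point): Middle of the collar, where to grip: black upright cylinder with yellow band, 30 mm across, 36 mm high, this point 48 mm above the box's top when down. Round, so fingers may turn about it; lift and swing with one grip. Moves with handle and collar.
- hasp_slot (a point): Centre of the hasp plate's slot, on its outer (-y) face, 44 mm above the box's top (x +50, y -89 mm in the box). Slot 30 mm wide (box x), 17 mm high.
- handle_slot (a point): Centre of the slot (30 mm wide, 17 mm high) in the handle's end plate, mid-thickness, 44 mm above the box's top.
- lock: Loose lock 96 mm long, 0.09 to 0.16 kg: red head block (40 mm along x, 30 in y, 36 high) and flat steel blade reaching 56 mm along its -x (20 mm wide, 10 thick; last 16 mm is 14 x 8). Flush underneath, blade z 0 to 10 mm, head z 0 to 36, so it lies flat. Origin on the underside where blade meets head; head runs x 0 to +40 mm.
- lock_neck (a point): Where the blade leaves the head's flat face, mid-blade, 5 mm above the lock's underside.
- cradle: Fixed yellow cradle, 66 (x) x 90 x 58 mm high, holding the lock's head in an open-topped pocket, walls 2 mm above the head and 3 mm clear, so only the blade, sticking out to the cradle's -x, can be gripped. Floor 20 mm up, with a 13 mm wide tongue under the first 25 mm of blade; the lock lifts straight up, clear after 45 mm. Origin under the pocket's middle. Stands left or right; the tote at the other end.
- ct_stack: Bystander, leave alone: a stack of three black taped current-transformer rings (64 mm across, 78 mm high), taped together; origin under its centre.
- ct_a: Bystander, leave alone: a single black taped current-transformer ring (64 mm across, 26 mm high, metal tab to 36 mm); origin under its centre.
- ct_b: Bystander, leave alone: another single black ring, the same as ct_a; origin under its centre.
- ct_c: Bystander, leave alone: another single black ring, the same as ct_a; origin under its centre.
- tote: Bystander, leave alone: a small blue tote full of black rings, 158 x 138 mm, 90 mm high; origin under its centre.
- driver: Bystander, leave alone: a teal electric screwdriver lying down, 185 mm long, 38 mm high; origin under its centre.
- dish: Bystander, leave alone: a steel dish of screws, 90 mm across, 28 mm high; origin under its centre.
There are look-alikes about, which are no part of the job. Of the things like the lock, leave any that is blue; of the rest the smaller one is meant.

How it is judged:
On the way, in this order (a step that is already met when the one before it is completed fails the run):
1. the handle is at OFF and the collar has dropped fully home, with the slots in line (value of joint handle between 1.53 and 1.612 rad and value of joint collar below 0.003 m), for 0.2 s.
2. the lock has been laid down on the open bench and let go (height (world z) of lock below 0.006 m and angle between lock's own z axis and vertical below 0.1 rad and contact force between the fingers and lock below 0.05 N), for 0.1 s.
At the end, for the whole second after the job is handed in: Handle within 0.04 rad of OFF (1.571), collar down (below 3 mm), the lock's blade through both slots from outside with its head within 5 mm of the hasp plate (neck within 10 mm of the slot's centre, blade within 0.4 rad of the box's y axis), the lock at rest and let go (all of step 1 and distance between lock_neck and hasp_slot below 0.01 m and y of lock_neck in the frame of isolator above -0.094 m and angle between the x axis of lock and the y axis of isolator, either way round below 0.4 rad and linear speed of lock below 0.01 m/s); the robot touches nothing.
It fails at once if a bystander is moved by more than 30 mm (distance of any of ct_stack, ct_a, ct_b, ct_c, tote, driver, dish from where it was at the start of the episode above 0.03 m).
It also fails if it takes over 64 s, if anything falls off the work surface, if the arm or the gripper's body presses on something with over 40 N, if the wrist force passes 120 N, or if a joint passes its speed limit or range.

### The arm

A 7-joint arm with a two-finger parallel gripper is mounted at the origin on the work surface. World frame = base frame: x ahead of the robot, y to its left, z up, the work surface at z = 0. Lengths are in m, angles in rad, forces in N, time in s.
With the tool pointing down it reaches from about 0.425 to 0.875 m from the base axis. Payload 8.4 kg.
Tool frame: the origin (TCP) lies on the centre line of the jaws, within the pads' length; the fingertips stand 14 mm ahead of it and the grasp point (between the pads) lies 5 mm behind it; z points along the fingers, y is the direction in which the jaws open and shut (so a half turn about z gives the same grasp; the last joint's range is limited). The gripper opens to 87 mm and grips with 3 to 60 N. Pads are 19 mm wide; open, the fingers measure 117 mm over their backs; the gripper's body (75 mm by 190 mm) begins 51 mm behind the grasp point.
Start: joints at [-1.396, 0.333, 0.04, 1.465, -0.013, 1.343, -0.059], TCP at [0.176, 0.626, 0.237] pointing down, gripper open.
Joint ranges: [-2.58, 2.58], [-0.38, 2.09], [-1.3, 1.39], [0.25, 2.4], [-1.5, 4.64], [0.08, 2.09], [-2.65, 2.65]. Speed limits (rad/s): [2.22, 2.22, 2.79, 2.79, 3.14, 3.14, 3.14].

### API

Orientations are given as [roll, pitch, yaw] about the fixed x, y, z axes, in that order (R = Rz(yaw) Ry(pitch) Rx(roll)).
In Python, from station import * gives the robot as it stands. The module is installed in compiled form; this text tells all that it offers.
- The arm moves only by the shell command python3 -m inch 'ROWS' [OPENING] [FORCE]. ROWS is JSON, a list of rows, each a list of 4 numbers: the shift along the tool's x, y, z in mm, then the turn about the tool's z in rad. In form: [[tx, ty, tz, roll], ...]. A call has 1 to 5 rows; each row shifts and turns the commanded pose from where the row before left it, along the tool's axes as they then stand; what a row does not reach is not made up. A row lasts 1/8 s, in which the tool goes at most 62.5 mm and 10.7 degrees, less where a joint would pass 70% of its speed; a pose out of reach is approached as far as the arm can. A call is refused whole if a number of a shift passes 62.5 or a number of a turn 0.188, either way. A call with a gripper value outside its range is refused whole. OPENING is the opening in per cent of the stroke, from 0 (shut) to 100 (fully open), set as the call begins (- or left out, the last holds). The fingers move at their own pace and stop on an object; FORCE is the grip in N (left out, the last holds). Time passes only in rows, so rows that do not move let the fingers close. It gives the time, the measured TCP pose, the force and the opening at its end, in the units of the state.
- get_obs(): the state, without advancing time (a new reading comes with each control period).
- read_camera(name): name is "scene" or "side" or "wrist"; returns a dict with "frame" (384x512x3 uint8, red, green, blue), "depth" (384x512 float32, m along the optical axis (not along the pixel's ray), 0 where there is no reading), "mtx" (3x3 intrinsics, pixels), "rvec" (rotation vector, rad) and "tvec" (3), from world to camera coordinates, as OpenCV has them; the wrist camera has in their place "tool_from_camera" (4x4, takes a point from camera to tool coordinates, whose origin is the TCP and whose axes are the flange's). Camera axes: x right, y down, z forward; pixel columns grow to the right and rows downward; lengths in m; the calibration is good to about 2 mm. A picture is of the moment at which its call begins: read the wrist's pose just before it.
- finish_job(): hands the job in, once; it reports no verdict.
The state is a dict: "time_s": time; "q": joint angles; "qvel": joint speeds; "effort": joint torques, N m; "position": TCP position; "ee_rot": TCP orientation; "wrist_force": force on the tool from outside, world axes, zero at the start; "moment": the same for the moment, N m; "gripper_width": opening from 0.0 (shut) to 1.0 (fully open).
Only numpy, scipy, OpenCV 4.12 (cv2) and the standard library are available. Lean on these libraries where they do the work, as an engineer would, in place of code of your own. Each camera call takes 0.05 s, during which the arm holds its last target. There are 200 camera calls.

## Working session

There is one attempt and no reset: what is moved stays moved. The work goes in short steps, Python scripts to look and compute and a shell command to move; the robot and the scene stay as the last step left them, time stands still between calls to the robot, and variables do not carry over. Pictures are saved under pics/ and viewed, about 8 in all and at most 12, crops included, and the job is handed in when it is done.

```bash
mkdir -p pics
cat > h.py <<'E'
from station import *
import numpy as np, cv2
from scipy.spatial.transform import Rotation as R
def cloud(c,T=None):
    d=c["depth"];K=np.array(c["mtx"]);v,u=np.mgrid[:d.shape[0],:d.shape[1]]
    P=np.stack([(u-K[0,2])/K[0,0]*d,(v-K[1,2])/K[1,1]*d,d],-1)
    if T is None:
        M=cv2.Rodrigues(np.array(c["rvec"],float))[0];P=(P-np.array(c["tvec"]).ravel())@M
    else: P=P@T[:3,:3].T+T[:3,3]
    P[d<=0]=np.nan
    return P
def wristT(o,c):
    T=np.eye(4);T[:3,:3]=R.from_euler('xyz',o["ee_rot"]).as_matrix();T[:3,3]=o["position"]
    return T@np.array(c["tool_from_camera"])
def save(n,f,s=1): cv2.imwrite('pics/'+n+'.png',cv2.resize(f[:,:,::-1],None,fx=s,fy=s))
E
python3 - <<'E'
from h import *
o=get_obs();print({k:np.round(v,3) for k,v in o.items()})
ims=[]
for n in("scene","side"):
    c=read_camera(n);np.savez(n,**c);save(n,c["frame"],1.5);
    P=cloud(c);M=cv2.Rodrigues(np.array(c["rvec"],float))[0];print(n,-M.T@np.array(c["tvec"]).ravel(), np.nanmin(P.reshape(-1,3),0))
c=read_camera("wrist");save("w0",c["frame"]);print(c["tool_from_camera"])
E
```

```text
{'time_s': np.float64(0.0), 'q': array([-1.396,  0.334,  0.04 ,  1.466, -0.013,  1.343, -0.058]), 'qvel': array([-0.001,  0.   , -0.   , -0.   ,  0.   , -0.001, -0.001]), 'effort': array([ 1.0000e-03, -6.5637e+01,  1.3360e+00, -4.0379e+01, -6.0000e-02,
        4.5000e-02,  0.0000e+00]), 'position': array([0.176, 0.625, 0.236]), 'ee_rot': array([-3.14 ,  0.   ,  2.868]), 'wrist_force': array([0.312, 0.088, 0.059]), 'moment': array([0.03 , 0.013, 0.008]), 'gripper_width': np.float64(0.995)}
scene [0.94124001 0.51548325 1.21117656] [-1.48143263 -2.11976843 -0.77552058]
side [ 0.18126477 -0.85409271  0.72559393] [-0.23397183 -0.65298624 -0.70616787]
[[-1.40680865e-04 -9.69067807e-01 -2.46794583e-01  6.85877570e-02]
 [ 9.99999888e-01 -2.47590788e-04  4.02162041e-04 -1.29367385e-04]
 [-4.50826352e-04 -2.46794499e-01  9.69067734e-01 -1.47946727e-01]
 [ 0.00000000e+00  0.00000000e+00  0.00000000e+00  1.00000000e+00]]
```

View pics/scene.png

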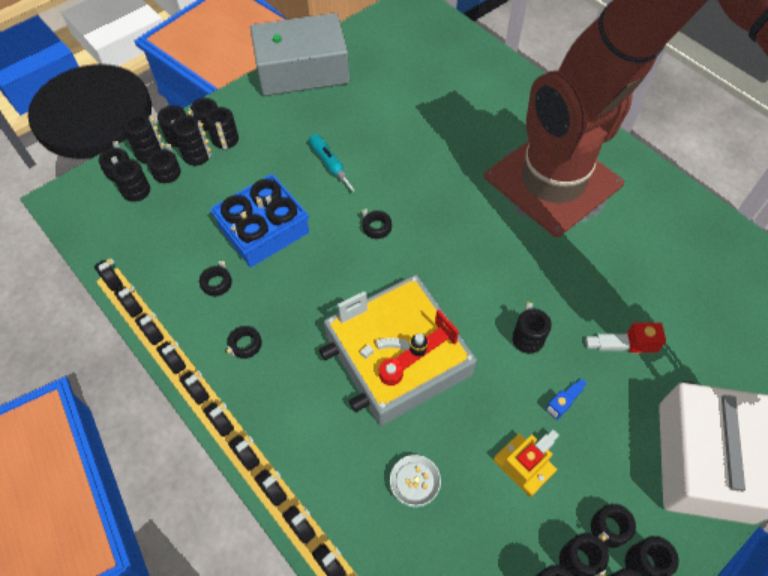

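View pics/side.png

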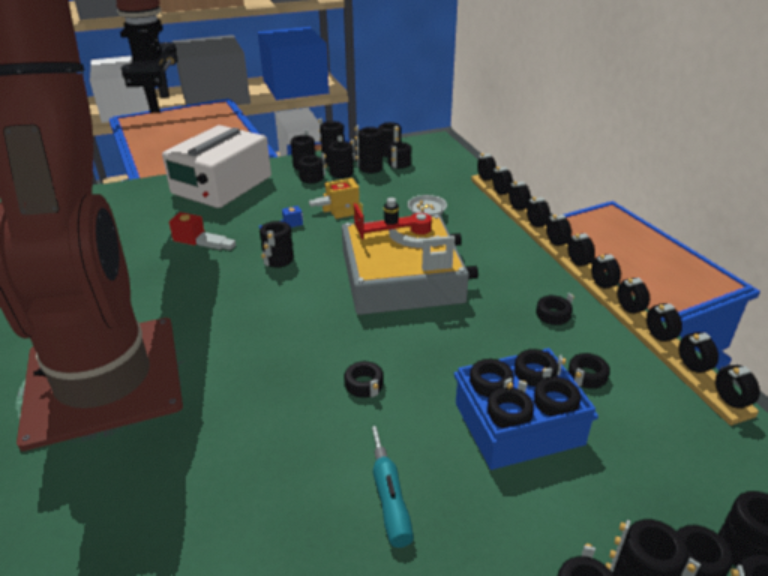

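The scene view shows the isolator around (400,350), with hub (390,370), collar (419,342), end plate (447,325) and hasp (352,303). The cradle with the lock is at (527,460), its blade towards (550,440). The large red lock at (650,338) and the blue one at (565,400) are look-alikes.

```bash
cat > m.py <<'E'
from h import *
for n in("scene","side"):
    c=dict(np.load(n+".npz"));P=cloud(c);f=c["frame"];hsv=cv2.cvtColor(f,cv2.COLOR_RGB2HSV)
    H,S,V=[hsv[...,i].astype(int) for i in range(3)]
    x,y,z=P[...,0],P[...,1],P[...,2]
    box=(x>.3)&(x<.95)&(abs(y)<.6)
    ye=(H>18)&(H<32)&(S>150)&(V>120)&box
    red=((H<6)|(H>174))&(S>150)&(V>70)&box
    def rep(l,m):
        k,lab,st,_=cv2.connectedComponentsWithStats(m.astype(np.uint8))
        for i in range(1,k):
            if st[i,4]>40:
                q=P[lab==i];r=cv2.minAreaRect(q[:,:2].astype(np.float32)*1000)
                print(n,l,st[i,4],np.round(np.nanmedian(q,0),3),"z",np.round(np.nanpercentile(q[:,2],[2,50,98]),3),np.round(r[0]),np.round(r[1]),round(r[2],1))
    rep("yel",ye);rep("red",red)
    rep("plane70",box&(z>.062)&(z<.078)&(ye|((S<60)&(V>60))))
    rep("high",box&(z>.02)&(z<.2))
E
python3 m.py
```

```text
scene yel 46 [ 0.883 -0.394  0.011] z [0.007 0.011 0.085] [ 883. -370.] [110.  11.] 85.2
scene yel 1857 [0.915 0.039 0.011] z [0.006 0.011 0.062] [901. -50.] [ 49. 753.] 0.0
scene yel 3124 [0.559 0.089 0.07 ] z [0.065 0.07  0.075] [561. 100.] [197. 190.] 79.4
scene yel 61 [ 0.883 -0.317  0.011] z [0.006 0.011 0.084] [ 885. -296.] [125.  15.] 89.3
scene yel 724 [0.547 0.421 0.022] z [0.001 0.022 0.06 ] [526. 412.] [82. 90.] 0.7
scene yel 55 [0.882 0.338 0.011] z [0.007 0.011 0.065] [883. 337.] [38. 11.] 87.1
scene red 563 [0.569 0.153 0.097] z [0.08  0.097 0.136] [556. 147.] [ 55. 166.] 83.8
scene red 146 [0.533 0.415 0.054] z [0.034 0.054 0.058] [530. 413.] [40. 29.] 1.8
scene plane70 3907 [0.564 0.095 0.07 ] z [0.064 0.07  0.075] [560. 101.] [219. 210.] 79.2
scene plane70 53 [ 0.901 -0.231  0.072] z [0.064 0.072 0.078] [ 900. -231.] [18. 34.] 2.5
scene plane70 66 [ 0.9   -0.154  0.074] z [0.064 0.074 0.078] [ 898. -154.] [37. 27.] 56.0
scene plane70 64 [ 0.9   -0.074  0.072] z [0.065 0.072 0.077] [899. -76.] [31. 30.] 40.2
scene plane70 66 [0.901 0.008 0.073] z [0.064 0.073 0.077] [
[... 4063 characters left out ...]
64 [ 0.771 -0.116  0.027] z [0.02  0.027 0.036] [ 771. -114.] [63. 62.] 54.3
side high 564 [ 0.892 -0.324  0.053] z [0.024 0.053 0.082] [ 895. -321.] [59. 37.] 82.2
side high 4873 [ 0.568 -0.339  0.074] z [0.023 0.074 0.09 ] [ 584. -318.] [138. 160.] 86.5
side high 327 [ 0.734 -0.276  0.027] z [0.02  0.027 0.036] [ 736. -268.] [62. 61.] 77.5
side high 331 [ 0.392 -0.167  0.027] z [0.021 0.027 0.037] [ 392. -161.] [60. 62.] 61.9
side high 661 [ 0.892 -0.403  0.054] z [0.023 0.054 0.083] [ 895. -399.] [66. 39.] 87.1
side high 966 [ 0.355 -0.39   0.031] z [0.021 0.031 0.04 ] [ 361. -355.] [185.  33.] 81.3
side high 2898 [ 0.599 -0.578  0.078] z [0.025 0.078 0.108] [ 619. -579.] [ 43. 286.] 89.1
```

```bash
python3 -m inch '[[-49,-35,0,0],[-49,-35,0,0],[-49,-35,0,0],[-49,-35,0,0],[-49,-35,0,0]]' 100; python3 -m inch '[[-49,-35,0,0],[-49,-35,0,0],[-49,-35,0,0],[-49,-35,0,0],[0,0,0,0]]'
cat > w.py <<'E'
from h import *
import sys
o=get_obs();c=read_camera("wrist");T=wristT(o,c);P=cloud(c,T);np.savez(sys.argv[1],T=T,P=P,**{k:c[k] for k in("frame","mtx")})
save(sys.argv[1],c["frame"]);print(np.round(o["position"],4),np.round(o["ee_rot"],3),np.round(o["q"],2))
E
python3 w.py w1
python3 - <<'E'
from h import *
for n in("w1","scene","side"):
    if n=="w1": a=np.load("w1.npz");P=a["P"];f=a["frame"]
    else: a=dict(np.load(n+".npz"));P=cloud(a);f=a["frame"]
    m=(abs(P[...,0]-.56)<.16)&(abs(P[...,1]-.1)<.16)&(P[...,2]>.128)&(P[...,2]<.15)
    k,lab,st,_=cv2.connectedComponentsWithStats(m.astype(np.uint8))
    for i in range(1,k):
        if st[i,4]>8:
            q=P[lab==i];r=cv2.minAreaRect(q[:,:2].astype(np.float32)*1000);print(n,st[i],np.round(q.mean(0),4),np.round(r[0],1),np.round(r[1],1),round(r[2],1),f[lab==i].mean(0).round())
E
```

```text
time_s: 0.78
position: [0.3652, 0.3892, 0.2365]
ee_rot: [3.142, -0.0, 2.868]
wrist_force: [0.5, 0.9, -1.0]
gripper_width: 0.998
time_s: 1.4
position: [0.5177, 0.1979, 0.2366]
ee_rot: [-3.14, 0.001, 2.859]
wrist_force: [0.2, 1.2, 0.6]
gripper_width: 1.0
[0.5177 0.1979 0.2366] [-3.140e+00  1.000e-03  2.859e+00] [-0.82  0.14  0.41  1.72 -0.05  1.3   0.89]
w1 [171 169  63  21 493] [0.4885 0.1542 0.1352] [488.9 153.6] [55.9  6.2] 86.2 [216.  80.  62.]
w1 [207 228  28   9 186] [0.5424 0.1534 0.1338] [542.8 152.8] [25.7  8. ] 72.8 [77. 69. 46.]
scene [225 194  19  12  62] [0.5925 0.0071 0.1334] [592.4   6.5] [ 8.5 55.4] 78.3 [190. 204. 197.]
scene [291 206  15  17  60] [0.4918 0.1547 0.134 ] [491.  153.2] [56.3  8. ] 85.4 [186.  47.  42.]
scene [274 222  11  11  95] [0.5584 0.1512 0.1379] [556.  149.5] [28.5 26.6] 48.8 [116. 113.  98.]
side [256 132  10  11  73] [0.5532 0.1438 0.1387] [554.  146.5] [23.4 27.1] 60.5 [76. 78. 63.]
side [236 135   7  14  42] [0.4894 0.1481 0.1363] [490.  155.9] [64.   7.4] 86.6 [132.  42.  34.]
side [282 157  21   7 101] [0.5917 0.0059 0.1342] [591.2   7.1] [ 9.5 55.1] 78.8 [120. 126. 124.]
```

View pics/w1.png

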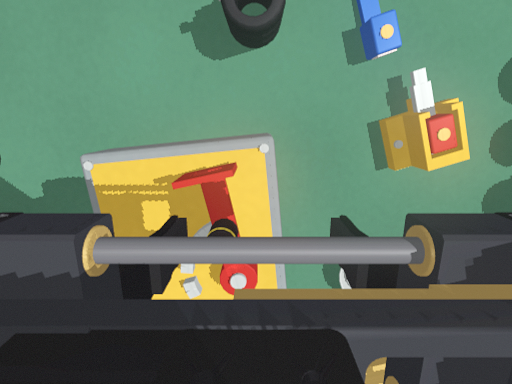

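Wrist view shows the collar at (222,230), hub at (238,280), end plate at (205,177) and cradle at (425,135). The collar comes out at about (0.556,0.149) and the handle at about 0.12 rad. Now to grip the collar.

```bash
python3 -m inch '[[-25,-18,-0,0],[-25,-18,40,0],[0,0,30,0],[0,0,0,0]]'; python3 -m inch '[[0,0,25,0],[0,0,24,0],[0,0,0,0],[0,0,0,0]]'
```

```text
time_s: 1.95
position: [0.5515, 0.1559, 0.1643]
ee_rot: [-3.139, -0.004, 2.869]
wrist_force: [-0.6, 0.3, 0.6]
gripper_width: 0.998
time_s: 2.45
position: [0.5541, 0.1561, 0.1193]
ee_rot: [3.14, 0.001, 2.869]
wrist_force: [0.8, 0.2, -0.0]
gripper_width: 1.001
```

```bash
python3 -m inch '[[-4,-6,2,0],[0,0,0,0]]'; python3 -m inch '[[0,0,0,0],[0,0,0,0],[0,0,0,0],[0,0,0,0],[0,0,0,0]]' 0 25; python3 w.py w2
```

```text
time_s: 2.7
position: [0.5563, 0.1474, 0.1163]
ee_rot: [3.141, 0.001, 2.867]
wrist_force: [0.2, -0.5, -0.7]
gripper_width: 1.005
time_s: 3.32
position: [0.5557, 0.1482, 0.1155]
ee_rot: [-3.142, -0.0, 2.868]
wrist_force: [-0.4, 0.9, -0.2]
gripper_width: 0.517
[0.5557 0.1482 0.1155] [-3.142 -0.     2.868] [-0.71  0.29  0.44  1.81 -0.14  1.07  1.08]
```

```bash
python3 -m inch '[[0,0,0,0],[0,0,0,0],[0,0,0,0],[0,0,0,0],[0,0,0,0]]'
```

```text
time_s: 4.0
position: [0.5558, 0.1483, 0.1156]
ee_rot: [3.142, 0.0, 2.868]
wrist_force: [1.0, 0.7, -1.3]
gripper_width: 0.339
```

```bash
python3 -m inch '[[0,0,-6,0],[0,0,-6,0],[0,0,-6,0],[0,0,0,0]]'
python3 - <<'E'
import numpy as np
p=np.array([.618,.145]);t0=np.radians(176);y=2.868
X=np.array([np.cos(y),np.sin(y)]);Y=np.array([np.sin(y),-np.cos(y)])
a=np.linspace(0,np.radians(79.3+4),13)
a=np.linspace(0,1.571-.12,13)
q=p+.062*np.c_[np.cos(t0+a),np.sin(t0+a)]
d=np.diff(q,axis=0)*1000
print(np.round(np.c_[d@X,d@Y],1));print(q.round(4))
E
```

```text
time_s: 4.5
position: [0.5557, 0.1482, 0.1338]
ee_rot: [3.141, 0.0, 2.868]
wrist_force: [3.8, 2.1, -6.9]
gripper_width: 0.339
[[-2.  -7.2]
 [-2.8 -6.9]
 [-3.6 -6.6]
 [-4.4 -6.1]
 [-5.1 -5.5]
 [-5.7 -4.8]
 [-6.3 -4.1]
 [-6.7 -3.3]
 [-7.1 -2.5]
 [-7.3 -1.6]
 [-7.5 -0.7]
 [-7.5  0.2]]
[[0.5562 0.1493]
 [0.5561 0.1418]
 [0.5569 0.1344]
 [0.5586 0.1271]
 [0.5612 0.1201]
 [0.5647 0.1134]
 [0.5689 0.1072]
 [0.5738 0.1015]
 [0.5793 0.0965]
 [0.5855 0.0922]
 [0.5921 0.0887]
 [0.5991 0.086 ]
 [0.6063 0.0841]]
```

```bash
python3 -m inch '[[-2,-7.2,0,0],[-2.8,-6.9,0,0],[-3.6,-6.6,0,0],[-4.4,-6.1,0,0],[0,0,0,0]]'; python3 -m inch '[[-5.1,-5.5,0,0],[-5.7,-4.8,0,0],[-6.3,-4.1,0,0],[-6.7,-3.3,0,0],[0,0,0,0]]'
```

```text
time_s: 5.12
position: [0.5593, 0.1209, 0.1328]
ee_rot: [3.141, -0.003, 2.87]
wrist_force: [-0.6, 7.6, -6.2]
gripper_width: 0.334
time_s: 5.75
position: [0.5778, 0.0981, 0.1328]
ee_rot: [3.14, -0.003, 2.87]
wrist_force: [-0.5, 7.7, -7.0]
gripper_width: 0.337
```

```bash
python3 -m inch '[[-7.1,-2.5,0,0],[-7.3,-1.6,0,0],[-7.5,-0.7,0,0],[-7.5,0.2,0,0],[0,0,0,0]]'; python3 -m inch '[[0,0,0,0]]'; python3 w.py w3
python3 - <<'E'
from h import *
c=read_camera("side");np.savez("side2",**c);c2=read_camera("scene");np.savez("scene2",**c2)
for n,a in(("scene",c2),("side",c)):
    P=cloud(a);f=a["frame"];hsv=cv2.cvtColor(f,cv2.COLOR_RGB2HSV);H,S,V=[hsv[...,i].astype(int) for i in range(3)]
    m=(abs(P[...,0]-.56)<.16)&(abs(P[...,1]-.1)<.16)&(P[...,2]>.084)&(P[...,2]<.15)&((H<6)|(H>174))&(S>150)
    q=P[m];r=cv2.minAreaRect(q[:,:2].astype(np.float32)*1000)
    print(n,m.sum(),r); b=q[q[:,2]>.128]; print(b.shape,b.mean(0) if len(b) else 0, cv2.minAreaRect(b[:,:2].astype(np.float32)*1000) if len(b)>4 else 0)
save("side2",c["frame"][60:260,180:380],3)
E
```

```text
time_s: 6.38
position: [0.6037, 0.0844, 0.1319]
ee_rot: [-3.141, -0.006, 2.869]
wrist_force: [-4.1, 5.5, -6.3]
gripper_width: 0.337
time_s: 6.5
position: [0.6037, 0.0845, 0.1321]
ee_rot: [-3.141, -0.005, 2.869]
wrist_force: [-4.4, 3.5, -6.6]
gripper_width: 0.338
[0.6037 0.0845 0.1321] [-3.141 -0.005  2.869] [-0.59  0.35  0.47  1.71 -0.18  1.13  1.23]
scene 136 ((603.0440673828125, 94.82991027832031), (148.3600616455078, 39.46554946899414), 72.30045318603516)
(0, 3) 0 0
side 167 ((594.5645141601562, 91.36357116699219), (145.826416015625, 51.715431213378906), 71.72193145751953)
(49, 3) [0.5678728  0.03393379 0.13477012] ((568.1480102539062, 50.37150955200195), (43.527339935302734, 74.44384002685547), 10.160429954528809)
```

View pics/side2.png

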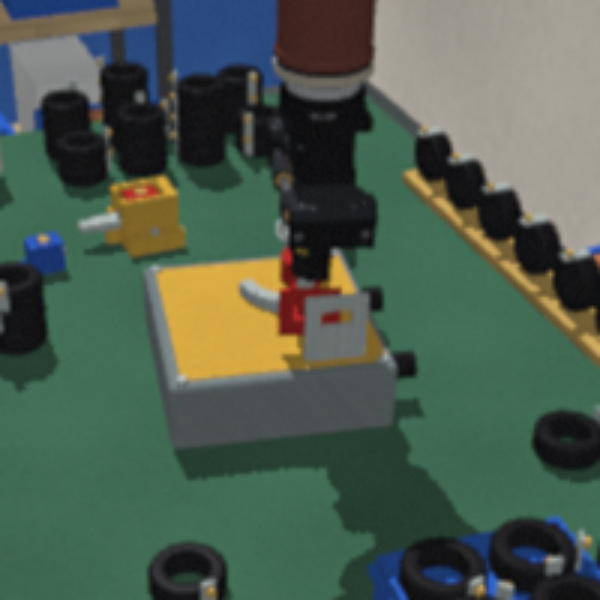

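The crop shows the handle's end plate at (310,310) still a little short of the hasp plate at (335,325). I'll lower until the pin rides on the arc, then creep on.

```bash
python3 -m inch '[[0,0,4,0],[0,0,3,0],[0,0,0,0]]'; python3 -m inch '[[-1,0.1,0,0],[0,0,0,0]]';python3 -m inch '[[-1,0.1,0,0],[0,0,0,0]]'
```

```text
time_s: 7.02
position: [0.6044, 0.0842, 0.1278]
ee_rot: [3.141, -0.004, 2.869]
wrist_force: [-11.4, 3.1, 14.6]
gripper_width: 0.336
time_s: 7.28
position: [0.6046, 0.0842, 0.1277]
ee_rot: [3.141, -0.005, 2.869]
wrist_force: [-15.0, 3.1, 16.8]
gripper_width: 0.335
time_s: 7.52
position: [0.6051, 0.084, 0.1277]
ee_rot: [3.141, -0.007, 2.869]
wrist_force: [-17.7, 2.9, 18.2]
gripper_width: 0.334
```

```bash
for i in 1; do python3 -m inch '[[-1,0.1,0,0],[0,0,0,0]]';python3 -m inch '[[-1,0.1,0,0],[0,0,0,0]]'; done
```

```text
time_s: 7.78
position: [0.6053, 0.084, 0.1276]
ee_rot: [3.141, -0.008, 2.869]
wrist_force: [-20.9, 2.5, 20.3]
gripper_width: 0.337
time_s: 8.02
position: [0.6055, 0.0839, 0.1274]
ee_rot: [-3.141, -0.01, 2.869]
wrist_force: [-24.7, 3.7, 23.1]
gripper_width: 0.336
```

```bash
python3 -m inch '[[1.5,0,-1.5,0],[0,0,0,0]]';python3 -m inch '[[0,0,-1.5,0],[0,0,0,0]]'
```

```text
time_s: 8.28
position: [0.6073, 0.0833, 0.1282]
ee_rot: [-3.142, -0.003, 2.868]
wrist_force: [-6.5, 3.0, 3.1]
gripper_width: 0.335
time_s: 8.52
position: [0.6073, 0.0833, 0.1287]
ee_rot: [-3.141, -0.003, 2.868]
wrist_force: [-4.1, 3.7, -5.6]
gripper_width: 0.335
```

```bash
python3 -m inch '[[0,0,1.5,0],[0,0,1.5,0],[0,0,0,0]]'; python3 w.py w4
python3 - <<'E'
from h import *
a=read_camera("side");b=read_camera("scene")
save("s3",np.vstack([cv2.resize(a["frame"][130:210,260:340],(560,560))]))
for n,c in(("side",a),("scene",b)):
    P=cloud(c);f=c["frame"];hsv=cv2.cvtColor(f,cv2.COLOR_RGB2HSV);H,S,V=[hsv[...,i].astype(int) for i in range(3)]
    m=((H<6)|(H>174))&(S>130)&(abs(P[...,0]-.59)<.08)&(abs(P[...,1]-.01)<.04)&(P[...,2]>.08)
    print(n,m.sum(),np.round(np.nanpercentile(P[m],[2,50,98],axis=0),4).tolist() if m.any() else 0)
E
```

```text
time_s: 8.9
position: [0.6078, 0.0832, 0.1277]
ee_rot: [3.141, -0.002, 2.868]
wrist_force: [-10.8, 2.4, 12.8]
gripper_width: 0.333
[0.6078 0.0832 0.1277] [ 3.141e+00 -2.000e-03  2.868e+00] [-0.59  0.36  0.47  1.71 -0.18  1.12  1.24]
side 460 [[0.5196, 0.018, 0.0997], [0.5755, 0.035, 0.4463], [0.655, 0.0486, 0.5252]]
scene 237 [[0.5262, 0.0361, 0.4957], [0.5991, 0.0439, 0.5416], [0.6585, 0.0496, 0.5653]]
```

View pics/s3.png

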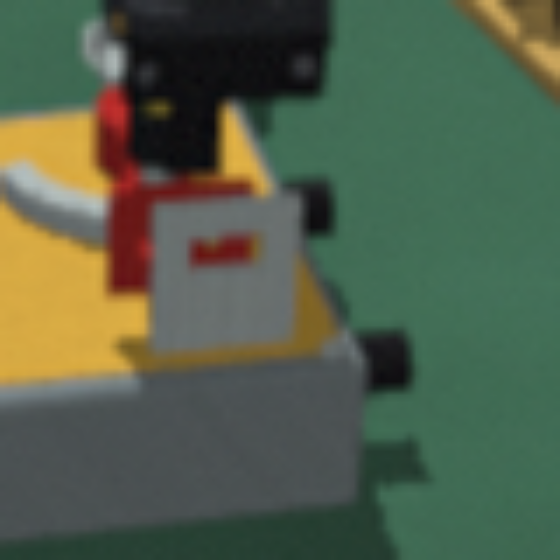

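```bash
cat > ang.py <<'E'
from h import *
c=read_camera("side");P=cloud(c);f=c["frame"];hsv=cv2.cvtColor(f,cv2.COLOR_RGB2HSV);H,S,V=[hsv[...,i].astype(int) for i in range(3)]
yaw=np.radians(-10.7);A=np.array([[np.cos(yaw),-np.sin(yaw)],[np.sin(yaw),np.cos(yaw)]])
B=np.dstack([(P[...,:2]-[.56,.1])@A,P[...,2]-.07])
red=((H<8)|(H>172))&(S>120)
inb=(abs(B[...,0]-.04)<.1)&(abs(B[...,1]+.07)<.06)&(B[...,2]>.02)&(B[...,2]<.075)
for n,m in(("red",red&inb),("grey",inb&(S<60)&(B[...,1]<-.075))):
    v,u=np.nonzero(m);q=B[m];print(n,m.sum(),"u",u.min(),u.max(),"v",v.min(),v.max(),"box pct",np.round(np.percentile(q,[1,10,50,90,99],axis=0)*1000,1).tolist())
E
python3 ang.py
```

```text
red 134 u 275 295 v 152 170 box pct [[7.8, -77.9, 25.9], [9.0, -74.7, 31.0], [19.1, -70.7, 47.8], [50.0, -66.8, 67.9], [58.7, -12.9, 70.4]]
grey 291 u 282 302 v 157 175 box pct [[20.9, -90.8, 20.5], [24.4, -89.5, 24.3], [48.2, -86.9, 44.3], [71.2, -84.1, 66.8], [76.3, -80.8, 70.3]]
```

The side view shows the end plate about 12 mm short of the hasp plate, or roughly 0.1 rad. The round collar has slid along the pads, which now lie along the push direction. I'll let go, turn the jaws a quarter turn and push the collar with a finger, so the spring can drop the pin.

```bash
python3 -m inch '[[0,0,0,0],[0,0,0,0],[0,0,0,0],[0,0,0,0]]' 60; python3 -m inch '[[0,0,-20,0],[0,0,-20,0],[0,0,-5,0.185],[0,0,0,0.185],[0,0,0,0.185]]'; python3 -m inch '[[0,0,0,0.185],[0,0,0,0.185],[0,0,0,0.185],[0,0,0,0.185],[0,0,0,0.185]]'; python3 -m inch '[[0,0,0,0]]';python3 w.py w5; python3 ang.py
python3 - <<'E'
from h import *
a=np.load("w5.npz");P=a["P"];m=(np.hypot(P[...,0]-.603,P[...,1]-.085)<.05)&(P[...,2]>.12)&(P[...,2]<.16)
k,lab,st,_=cv2.connectedComponentsWithStats(m.astype(np.uint8))
for i in range(1,k):
    if st[i,4]>15: q=P[lab==i];print(st[i],q.mean(0).round(4),np.percentile(q,[2,98],axis=0).round(4).tolist(),a["frame"][lab==i].mean(0).round())
E
```

```text
time_s: 9.6
position: [0.6087, 0.0826, 0.1265]
ee_rot: [-3.141, 0.0, 2.868]
wrist_force: [0.1, -0.4, -0.2]
gripper_width: 0.589
time_s: 10.22
position: [0.6092, 0.0829, 0.1736]
ee_rot: [3.14, 0.001, 2.307]
wrist_force: [0.4, -0.4, -1.0]
gripper_width: 0.6
time_s: 10.85
position: [0.6091, 0.083, 0.1734]
ee_rot: [3.14, -0.001, 1.382]
wrist_force: [0.2, -0.0, 0.5]
gripper_width: 0.597
time_s: 10.98
position: [0.609, 0.0831, 0.173]
ee_rot: [3.14, -0.001, 1.389]
wrist_force: [-0.2, 0.6, -0.2]
gripper_width: 0.6
[0.609  0.0831 0.173 ] [ 3.140e+00 -1.000e-03  1.389e+00] [-0.8   0.36  0.74  1.67 -0.26  1.21 -0.18]
red 130 u 276 295 v 152 170 box pct [[8.2, -77.4, 25.7], [9.1, -75.1, 30.9], [19.4, -70.4, 46.6], [50.1, -66.3, 67.4], [57.0, -15.3, 69.2]]
grey 284 u 282 302 v 157 175 box pct [[21.0, -91.7, 20.4], [24.7, -89.6, 24.9], [47.4, -87.2, 45.4], [71.5, -84.4, 67.8], [75.2, -81.8, 69.7]]
[ 220  192   46   45 1687] [0.5986 0.0904 0.1443] [[0.5844, 0.0777, 0.1228], [0.6114, 0.1005, 0.1487]] [120. 113. 100.]
```

View pics/w5.png

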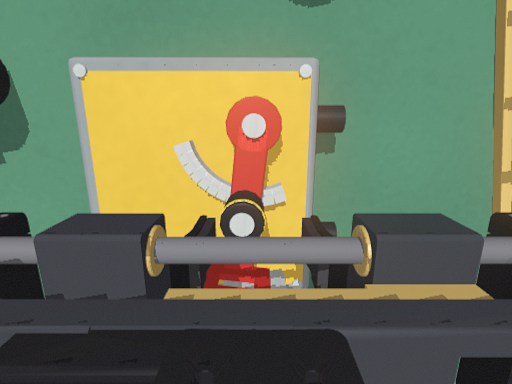

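Wrist view shows the collar at (242,222), the bar up to the hub at (253,124), and the arc with its gap ahead of the collar near (268,196). Depth puts the collar top at z 0.148, so the pin is riding on the arc.

```bash
python3 -m inch '[[2,-9,0,0],[0,0,25,0],[0,0,22,0],[0,0,0,0]]'; python3 -m inch '[[0,0,0,0],[0,0,0,0],[0,0,0,0]]' 42; python3 -m inch '[[0,3,0,0],[0,2,0,0],[0,0,0,0]]';python3 -m inch '[[0,1,0,0],[0,0,0,0]]';python3 -m inch '[[0,1,0,0],[0,0,0,0]]';python3 -m inch '[[0,1,0,0],[0,0,0,0]]'
```

```text
time_s: 11.58
position: [0.5986, 0.0865, 0.1234]
ee_rot: [-3.139, 0.001, 1.389]
wrist_force: [0.1, -0.9, 0.0]
gripper_width: 0.6
time_s: 11.95
position: [0.6004, 0.0865, 0.1253]
ee_rot: [3.141, -0.001, 1.388]
wrist_force: [0.1, 0.2, -0.9]
gripper_width: 0.435
time_s: 12.32
position: [0.6052, 0.0854, 0.1246]
ee_rot: [3.141, 0.0, 1.388]
wrist_force: [-0.9, 0.0, -0.7]
gripper_width: 0.422
time_s: 12.58
position: [0.6062, 0.0852, 0.1246]
ee_rot: [3.141, 0.0, 1.388]
wrist_force: [0.3, 0.0, -0.6]
gripper_width: 0.419
time_s: 12.82
position: [0.6071, 0.0851, 0.1246]
ee_rot: [3.141, 0.0, 1.388]
wrist_force: [0.4, 0.6, -0.5]
gripper_width: 0.419
time_s: 13.08
position: [0.6077, 0.0849, 0.1245]
ee_rot: [-3.141, 0.0, 1.388]
wrist_force: [-1.8, 0.8, 0.7]
gripper_width: 0.42
```

```bash
python3 ang.py; python3 -m inch '[[0,1,0,0],[0,0,0,0]]';python3 -m inch '[[0,1,0,0],[0,0,0,0]]'; python3 ang.py
```

```text
red 96 u 277 300 v 146 171 box pct [[18.0, -78.5, 28.4], [18.9, -75.1, 35.9], [41.1, -71.8, 49.2], [61.4, -17.4, 68.7], [70.7, -12.9, 70.0]]
grey 285 u 282 302 v 157 175 box pct [[20.8, -91.4, 21.0], [24.5, -89.5, 25.3], [47.8, -87.2, 45.3], [70.9, -84.2, 67.3], [75.6, -81.2, 69.9]]
time_s: 13.38
position: [0.6088, 0.0845, 0.1245]
ee_rot: [-3.141, 0.0, 1.388]
wrist_force: [-2.9, -0.5, 2.0]
gripper_width: 0.422
time_s: 13.62
position: [0.6098, 0.0843, 0.1244]
ee_rot: [-3.141, 0.0, 1.388]
wrist_force: [-4.1, -2.3, 0.5]
gripper_width: 0.418
red 78 u 277 301 v 144 167 box pct [[22.6, -76.6, 30.9], [25.8, -74.9, 34.6], [46.9, -71.5, 65.0], [65.8, -21.2, 69.1], [75.7, -12.0, 71.2]]
grey 288 u 282 302 v 157 175 box pct [[20.7, -90.7, 20.7], [24.5, -89.0, 24.7], [46.8, -87.1, 44.9], [71.2, -84.5, 67.4], [75.7, -81.7, 69.4]]
```

```bash
cat > col.py <<'E'
from h import *
o=get_obs();c=read_camera("wrist");P=cloud(c,wristT(o,c))
m=(np.hypot(P[...,0]-.605,P[...,1]-.085)<.02)&(P[...,2]>.12)&(P[...,2]<.16)
q=P[m];print(m.sum(),np.round(np.percentile(q[:,2],[5,50,95]),4),np.percentile(q,[2,50,98],axis=0).round(4).tolist()); t=q[q[:,2]>np.percentile(q[:,2],90)-.003];print(t.mean(0),np.percentile(t,[2,98],axis=0).round(4).tolist())
E
python3 col.py
```

```text
1634 [0.1224 0.136  0.1595] [[0.5864, 0.0743, 0.1212], [0.6031, 0.0922, 0.136], [0.6176, 0.0988, 0.1597]]
[0.58839464 0.08740971 0.15912417] [[0.5854, 0.0817, 0.1568], [0.5912, 0.0931, 0.1599]]
```

Median collar top is 0.136, which suggests it has dropped home. I'll back off and check from above.

```bash
python3 -m inch '[[0,-3,0,0],[0,0,0,0],[0,0,0,0]]' 70; python3 -m inch '[[0,0,-20,0],[0,0,-30,0],[0,0,-40,0],[0,0,-40,0],[0,0,0,0]]' 100; python3 w.py w6; python3 col.py;python3 ang.py
python3 - <<'E'
from h import *
c=read_camera("side");save("s6",np.hstack([cv2.resize(c["frame"][120:200,250:340],(450,400)),np.load("w6.npz")["frame"][:384,100:450]][:1]))
a=np.load("w6.npz");P=a["P"];f=a["frame"];hsv=cv2.cvtColor(f,cv2.COLOR_RGB2HSV)
# lock/cradle from the start scene
E
```

```text
time_s: 14.1
position: [0.6072, 0.0854, 0.1247]
ee_rot: [3.141, -0.0, 1.388]
wrist_force: [-0.1, 0.4, 0.5]
gripper_width: 0.659
time_s: 14.72
position: [0.6088, 0.0848, 0.2593]
ee_rot: [3.136, -0.003, 1.387]
wrist_force: [0.2, -0.1, 0.7]
gripper_width: 0.994
[0.6088 0.0848 0.2593] [ 3.136e+00 -3.000e-03  1.387e+00] [-0.82  0.3   0.77  1.56 -0.21  1.36 -0.22]
763 [0.1305 0.1361 0.1485] [[0.5915, 0.0713, 0.1229], [0.6056, 0.0871, 0.1361], [0.6184, 0.0984, 0.1488]]
[0.60500232 0.08417531 0.14774543] [[0.5981, 0.077, 0.1461], [0.612, 0.0916, 0.1491]]
red 78 u 281 301 v 149 167 box pct [[22.4, -77.1, 29.4], [30.9, -75.1, 34.4], [47.3, -71.2, 41.4], [66.7, -18.2, 69.4], [75.4, -11.4, 70.6]]
grey 289 u 282 302 v 157 175 box pct [[20.7, -91.1, 20.3], [24.2, -89.4, 25.3], [48.0, -87.0, 44.6], [71.5, -84.1, 67.9], [75.8, -80.8, 69.6]]
```

View pics/s6.png

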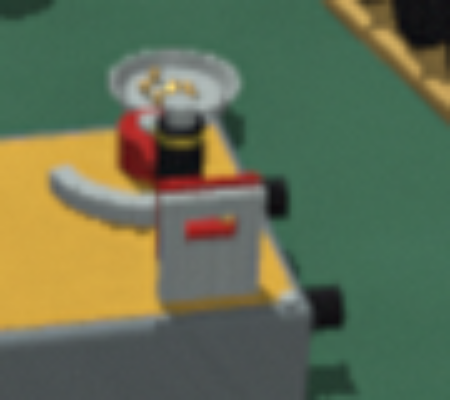

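Run:
```python
from h import *
for n in("w5","w6"):
    P=np.load(n+".npz")["P"];m=(np.hypot(P[...,0]-(.600 if n=="w5" else .605),P[...,1]-.085)<.02)
    h,e=np.histogram(P[m][:,2],np.arange(.11,.18,.004));print(n,dict(zip(e.round(3),h)))
# lock, cradle in start scene
for n in ("scene","side","w1"):
    c=dict(np.load(n+".npz"));P=c["P"] if "P" in c else cloud(c);f=c["frame"];hsv=cv2.cvtColor(f,cv2.COLOR_RGB2HSV);H,S,V=[hsv[...,i].astype(int) for i in range(3)]
    reg=(P[...,0]>.42)&(P[...,0]<.6)&(P[...,1]>.34)&(P[...,1]<.48)
    for l,m in(("head",reg&(P[...,2]>.05)&(P[...,2]<.062)&((H<8)|(H>172))&(S>120)),("blade",reg&(P[...,2]>.02)&(P[...,2]<.04)&(S<60)&(V>120)),("walltop",reg&(P[...,2]>.054)&(P[...,2]<.064)&(H>15)&(H<33)&(S>130))):
        if m.sum()<10: print(n,l,m.sum());continue
        r=cv2.minAreaRect(P[m][:,:2].astype(np.float32)*1000);print(n,l,m.sum(),np.round(r[0],1),np.round(r[1],1),round(r[2],1),"z",np.median(P[m][:,2]).round(4))
```

```text
w5 {np.float64(0.11): np.int64(11), np.float64(0.114): np.int64(45), np.float64(0.118): np.int64(42), np.float64(0.122): np.int64(57), np.float64(0.126): np.int64(55), np.float64(0.13): np.int64(58), np.float64(0.134): np.int64(52), np.float64(0.138): np.int64(34), np.float64(0.142): np.int64(177), np.float64(0.146): np.int64(1234), np.float64(0.15): np.int64(0), np.float64(0.154): np.int64(0), np.float64(0.158): np.int64(13), np.float64(0.162): np.int64(18), np.float64(0.166): np.int64(13), np.float64(0.17): np.int64(10), np.float64(0.174): np.int64(8)}
w6 {np.float64(0.11): np.int64(17), np.float64(0.114): np.int64(20), np.float64(0.118): np.int64(14), np.float64(0.122): np.int64(13), np.float64(0.126): np.int64(6), np.float64(0.13): np.int64(62), np.float64(0.134): np.int64(403), np.float64(0.138): np.int64(15), np.float64(0.142): np.int64(12), np.float64(0.146): np.int64(226), np.float64(0.15): np.int64(0), np.float64(0.154): np.int64(0), np.float64(0.158): np.int64(0), np.float64(0.162): np.int64(0), np.float64(0.166): np.int64(0), np.float64(0.17): np.int64(0), np.float64(0.174): np.int64(0)}
scene head 135 [530. 413.] [39.6 28.3] 1.6 z 0.0544
scene blade 146 [480.1 409.6] [115.2  78.9] 2.6 z 0.0275
scene walltop 205 [533.  412.1] [66.2 47.9] 1.5 z 0.0572
side head 18 [527.3 414.7] [20.1 33.1] 87.2 z 0.0585
side blade 47 [476.9 413.3] [24.  46.3] 88.7 z 0.0324
side walltop 107 [532.3 415.1] [67.9 61.2] 3.0 z 0.0595
w1 head 763 [526.  412.6] [38.4 30.3] 2.1 z 0.0558
w1 blade 966 [477.4 396.1] [113.4  54. ] 3.0 z 0.0295
w1 walltop 1263 [530.  412.9] [65.3 49.2] 1.4 z 0.0578
```

Step 1 is met: the collar ring is at z 0.136, the plate lines up with the hasp, and the slots show through in the crop at (210,228). The lock's head centre is at (0.528,0.413) with yaw about 1.8°. Next is the cradle.

```bash
python3 -m inch '[[50,-31,0,0],[50,-31,0,0],[50,-31,0,0],[50,-31,0,0],[50,-31,0,0]]'; python3 -m inch '[[48,-30,0,0],[0,0,0,-0.178],[0,0,0,-0.178],[0,0,0,-0.178],[0,0,0,-0.178]]' 60;  python3 -m inch '[[0,0,0,-0.178],[0,0,0,-0.178],[0,0,0,-0.178],[0,0,0,-0.178],[0,0,0,-0.178]]'; python3 -m inch '[[0,0,0,-0.178],[0,0,0,0]]'; python3 w.py w7
cat > lk.py <<'E'
from h import *
import sys
n,zo,cx,cy=sys.argv[1],*map(float,sys.argv[2:5])
a=np.load(n+".npz");P=a["P"];f=a["frame"];hsv=cv2.cvtColor(f,cv2.COLOR_RGB2HSV);H,S,V=[hsv[...,i].astype(int) for i in range(3)]
reg=np.hypot(P[...,0]-cx,P[...,1]-cy)<.09
z=P[...,2]-zo
for l,m in(("head",reg&(z>.028)&(z<.042)&((H<8)|(H>172))&(S>110)),("blade",reg&(z>.004)&(z<.016)&(S<70)&(V>110))):
    k,lab,st,_=cv2.connectedComponentsWithStats(m.astype(np.uint8))
    if k<2: print(l,0);continue
    i=1+st[1:,4].argmax();q=P[lab==i];r=cv2.minAreaRect(q[:,:2].astype(np.float32)*1000);print(l,st[i],np.round(r[0],1),np.round(r[1],1),round(r[2],1),"z",np.median(q[:,2]).round(4))
E
python3 lk.py w7 .02 .51 .412
```

```text
time_s: 15.55
position: [0.4987, 0.3606, 0.2537]
ee_rot: [-3.141, 0.001, 1.388]
wrist_force: [0.7, 0.1, -0.7]
gripper_width: 1.001
time_s: 16.18
position: [0.4788, 0.4115, 0.2533]
ee_rot: [-3.14, 0.001, 2.106]
wrist_force: [-0.8, 0.2, -0.9]
gripper_width: 0.614
time_s: 16.8
position: [0.4789, 0.4114, 0.2533]
ee_rot: [-3.14, -0.001, 2.996]
wrist_force: [-0.4, -0.2, 0.2]
gripper_width: 0.599
time_s: 17.05
position: [0.479, 0.4115, 0.2535]
ee_rot: [-3.14, -0.001, -3.117]
wrist_force: [-0.7, -0.1, -0.1]
gripper_width: 0.601
[0.479  0.4115 0.2535] [-3.140e+00 -1.000e-03 -3.117e+00] [-1.06  0.3   0.35  1.5  -0.1   1.36  0.9 ]
head [247 197  23  29 534] [525.5 412.6] [37.5 28.2] 1.6 z 0.0557
blade [252 151  15  42 571] [478.9 412.7] [55.6 18.8] 1.1 z 0.0297
```

View pics/w7.png

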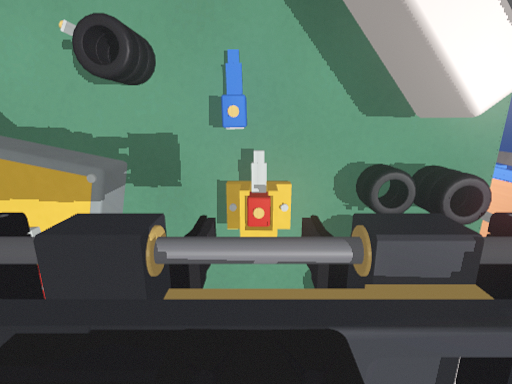

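The wrist view shows the blade at (259,170) and the head at (259,212), lined up with the jaws. The blade centre is at (0.479,0.4125).

```bash
python3 -m inch '[[-1,0.5,50,0],[-1,0.5,50,0],[0,0,50,0],[0,0,30,0],[0,0,20,0]]' 50; python3 -m inch '[[0,0,18,0],[0,0,0,0],[0,0,0,0]]'
```

```text
time_s: 17.73
position: [0.4806, 0.4123, 0.0526]
ee_rot: [-3.14, -0.001, -3.119]
wrist_force: [-0.1, -0.4, -0.2]
gripper_width: 0.503
time_s: 18.1
position: [0.4819, 0.4133, 0.0376]
ee_rot: [3.141, 0.001, -3.116]
wrist_force: [-0.2, 0.3, 0.3]
gripper_width: 0.5
```

```bash
python3 -m inch '[[0,0,3,0],[0,0,0,0]]'; python3 -m inch '[[0,0,0,0],[0,0,0,0],[0,0,0,0],[0,0,0,0],[0,0,0,0]]' 0 45; python3 -m inch '[[0,0,0,0],[0,0,-5,0],[0,0,-10,0],[0,0,0,0]]'
```

```text
time_s: 18.35
position: [0.4814, 0.413, 0.0339]
ee_rot: [3.141, 0.0, -3.116]
wrist_force: [0.6, -0.5, -0.1]
gripper_width: 0.499
time_s: 18.98
position: [0.4812, 0.4128, 0.0336]
ee_rot: [-3.141, -0.0, -3.115]
wrist_force: [-0.6, -0.9, 0.7]
gripper_width: 0.228
time_s: 19.48
position: [0.4819, 0.4134, 0.0498]
ee_rot: [3.14, 0.001, -3.115]
wrist_force: [0.6, 0.4, -1.6]
gripper_width: 0.224
```

```bash
python3 -m inch '[[0,0,-25,0],[0,0,-30,0],[-21,-24,0,0],[-21,-24,0,0],[-21,-24,0,0]]'; python3 -m inch '[[-22,-24,0,0],[0,0,0,0]]'; python3 w.py w8; python3 lk.py w8 .08 .60 .32;  python3 - <<'E'
from h import *
P=np.load("w8.npz")["P"];f=np.load("w8.npz")["frame"];c=read_camera("side");save("s8",cv2.resize(c["frame"][90:190,220:350],(650,500)))
Q=cloud(c);m=(abs(Q[...,0]-.59)<.08)&(abs(Q[...,1]-.31)<.05)&(Q[...,2]>.05)&(Q[...,2]<.17);hsv=cv2.cvtColor(c["frame"],cv2.COLOR_RGB2HSV).astype(int)
r=m&((hsv[...,0]<8)|(hsv[...,0]>172))&(hsv[...,1]>120);q=Q[r];print(len(q),np.percentile(q,[2,50,98],axis=0).round(4).tolist() if len(q) else 0)
E
```

```text
time_s: 20.1
position: [0.5467, 0.3419, 0.1037]
ee_rot: [3.141, 0.0, -3.115]
wrist_force: [1.5, 0.2, -1.1]
gripper_width: 0.226
time_s: 20.35
position: [0.5709, 0.3157, 0.1036]
ee_rot: [-3.14, 0.001, -3.12]
wrist_force: [-0.4, -0.2, -1.5]
gripper_width: 0.22
[0.5709 0.3157 0.1036] [-3.14e+00  1.00e-03 -3.12e+00] [-0.86  0.45  0.37  1.63 -0.17  1.1   1.15]
head 0
blade [247 187  25   3  56] [540.7 315.8] [ 0.8 13.7] 0.9 z 0.0933
99 [[0.5968, 0.299, 0.0961], [0.615, 0.305, 0.1101], [0.6333, 0.3198, 0.1255]]
```

View pics/s8.png

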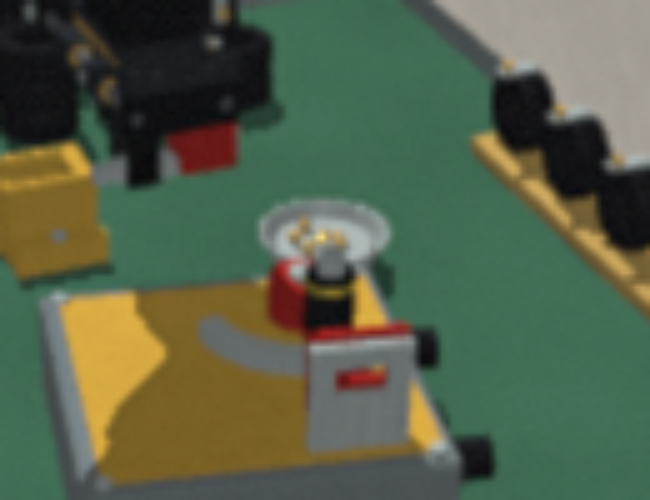

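The side crop shows the lock held level: blade at (120,170), head at (203,147), clear of the cradle. Laying it down.

```bash
python3 -m inch '[[0,0,40,0],[0,0,30,0],[0,0,12,0],[0,0,0,0],[0,0,0,0]]'; python3 -m inch '[[0,0,4,0],[0,0,0,0]]'
```

```text
time_s: 21.08
position: [0.5694, 0.3199, 0.023]
ee_rot: [3.14, 0.002, -3.115]
wrist_force: [0.2, 0.4, -2.3]
gripper_width: 0.225
time_s: 21.32
position: [0.5688, 0.3192, 0.0178]
ee_rot: [3.141, 0.0, -3.115]
wrist_force: [0.8, 0.6, -1.3]
gripper_width: 0.215
```

```bash
python3 -m inch '[[0,0,2.5,0],[0,0,0,0]]'; python3 -m inch '[[0,0,0,0],[0,0,0,0],[0,0,0,0],[0,0,0,0]]' 45;  python3 -m inch '[[0,0,-30,0],[0,0,-50,0],[0,0,-50,0],[0,0,-20,0],[0,0,0,0]]'; python3 w.py w9; python3 lk.py w9 0 .60 .32
```

```text
time_s: 21.58
position: [0.5686, 0.319, 0.0149]
ee_rot: [-3.141, -0.0, -3.115]
wrist_force: [-0.1, 0.5, -1.2]
gripper_width: 0.223
time_s: 22.08
position: [0.5688, 0.3192, 0.0152]
ee_rot: [3.142, 0.0, -3.115]
wrist_force: [-0.5, 1.3, 0.1]
gripper_width: 0.443
time_s: 22.7
position: [0.5694, 0.3195, 0.1663]
ee_rot: [3.14, 0.002, -3.115]
wrist_force: [0.1, 0.4, -0.5]
gripper_width: 0.453
[0.5694 0.3195 0.1663] [ 3.140e+00  2.000e-03 -3.115e+00] [-0.87  0.39  0.38  1.56 -0.15  1.21  1.13]
head [243 210  29  27 602] [608.4 319.7] [28.8 29.8] 1.5 z 0.0356
blade [248 154  20  51 844] [566.6 319.5] [20.3 56. ] 89.6 z 0.0097
```

```bash
python3 -m inch '[[-45,-0.7,0,0],[0,0,50,0],[0,0,50,0],[0,0,30,0],[0,0,0,0]]' 60; python3 -m inch '[[0,0,14,0],[0,0,0,0],[0,0,0,0]]'
```

```text
time_s: 23.38
position: [0.6108, 0.3179, 0.0301]
ee_rot: [-3.137, -0.007, -3.116]
wrist_force: [-0.8, 0.3, 1.0]
gripper_width: 0.599
time_s: 23.75
position: [0.6142, 0.3199, 0.022]
ee_rot: [3.141, 0.001, -3.115]
wrist_force: [0.9, -0.1, 0.9]
gripper_width: 0.603
```

```bash
python3 -m inch '[[0,0,0,0],[0,0,0,0],[0,0,0,0],[0,0,0,0],[0,0,0,0]]' 0 35; python3 -m inch '[[0,0,-10,0],[0,0,-50,0],[0,0,-60,0],[0,0,-60,0],[0,0,-40,0]]';python3 -m inch '[[6.3,-51,0,0],[6.3,-51,0,0],[6.3,-51,0,0],[6.3,-51,0,0],[6.3,-51,0,0]]'; python3 -m inch '[[6.3,-51,0,0],[6.3,-51,0,0],[6.3,-51,0,0],[0,0,0,0.179],[0,0,0,0.179]]';python3 -m inch '[[0,0,0,0.179],[0,0,0,0.179],[0,0,0,0.179],[0,0,0,0.179],[0,0,0,0.179]]';python3 -m inch '[[0,0,0,0.179],[0,0,0,0.179],[0,0,0,0.179],[0,0,0,0]]'; python3 w.py w10
```

```text
time_s: 24.38
position: [0.6138, 0.3197, 0.0213]
ee_rot: [3.141, 0.0, -3.115]
wrist_force: [-0.6, -1.9, 2.6]
gripper_width: 0.341
time_s: 25.0
position: [0.6143, 0.3195, 0.245]
ee_rot: [3.14, 0.003, -3.116]
wrist_force: [-0.2, 0.6, -1.7]
gripper_width: 0.343
time_s: 25.62
position: [0.5884, 0.0621, 0.2416]
ee_rot: [3.141, 0.0, -3.116]
wrist_force: [-0.1, -0.5, -1.7]
gripper_width: 0.343
time_s: 26.25
position: [0.5737, -0.0907, 0.2416]
ee_rot: [3.141, 0.0, 2.802]
wrist_force: [-0.6, 0.4, -1.5]
gripper_width: 0.342
time_s: 26.88
position: [0.5738, -0.0897, 0.2415]
ee_rot: [3.141, -0.0, 1.909]
wrist_force: [-0.0, 0.3, -1.9]
gripper_width: 0.341
time_s: 27.38
position: [0.5738, -0.0896, 0.2413]
ee_rot: [-3.142, -0.0, 1.379]
wrist_force: [-0.3, -0.3, -1.8]
gripper_width: 0.339
[ 0.5738 -0.0896  0.2413] [-3.142 -0.     1.379] [-0.62  0.24  0.84  1.67 -0.18  1.32  0.05]
```

```bash
python3 -m inch '[[0,0,40,0],[0,0,40,0],[0,0,30,0],[0,0,0,0],[0,0,0,0]]'; python3 w.py w11
python3 - <<'E'
from h import *
o=get_obs();a=np.load("w11.npz");P=a["P"];f=a["frame"];hsv=cv2.cvtColor(f,cv2.COLOR_RGB2HSV).astype(int)
y=o["ee_rot"][2];X=np.array([np.cos(y),np.sin(y)]);Y=np.array([np.sin(y),-np.cos(y)])
d=P[...,:2]-o["position"][:2];t=np.dstack([d@X,d@Y,P[...,2]])*1000
S=hsv[...,1];V=hsv[...,2]
def rep(l,m):
    k,lab,st,_=cv2.connectedComponentsWithStats(m.astype(np.uint8))
    for i in range(1,k):
        if st[i,4]>25: q=t[lab==i];r=cv2.minAreaRect(q[:,:2].astype(np.float32));print(l,st[i],np.percentile(q,[2,50,98],axis=0).round(1).tolist(),np.round(r[0],1),np.round(r[1],1),round(r[2],1))
g=(t[...,0]>0)&(t[...,0]<130)&(abs(t[...,1])<60)
rep("hasp",g&(t[...,2]>130)&(t[...,2]<145)&(t[...,0]>70)&(S<80))
rep("endplate",g&(t[...,2]>130)&(t[...,2]<145)&(t[...,0]>70)&(S>120))
rep("blade",g&(t[...,0]<85)&(t[...,2]>108)&(t[...,2]<130))
rep("blade80",g&(t[...,0]<85)&(t[...,2]>105)&(t[...,2]<130)&(S<80))
E
```

```text
time_s: 28.05
position: [0.5747, -0.0899, 0.1325]
ee_rot: [3.14, -0.0, 1.379]
wrist_force: [0.3, 0.2, -0.7]
gripper_width: 0.341
[ 0.5747 -0.0899  0.1325] [ 3.14  -0.     1.379] [-0.58  0.34  0.8   1.8  -0.27  1.11  0.12]
hasp [ 194   45  120   18 1954] [[94.1, -30.6, 130.8], [96.8, -3.6, 135.8], [100.2, 23.0, 137.2]] [97.3 -4. ] [56.   6.8] 89.5
endplate [ 195   10  124   22 2271] [[107.8, -29.1, 130.7], [110.6, -2.2, 135.7], [114.4, 24.6, 137.3]] [111.3  -2.3] [56.  7.] 88.7
blade [ 233  106   52  107 3507] [[17.7, -11.1, 118.9], [43.0, -1.2, 120.9], [72.7, 8.7, 127.3]] [44.5 -1.1] [58.9 29.8] 0.6
blade [217 216  14  10  92] [[8.9, -25.0, 118.6], [10.5, -21.4, 124.4], [11.2, -18.3, 129.7]] [ 10.2 -21.6] [1.6 7.2] 19.2
blade [287 216  14  10  92] [[8.9, 15.3, 118.4], [10.5, 18.4, 124.4], [11.2, 22.1, 129.7]] [10.3 18.6] [7.2 1.9] 70.2
blade80 [ 241  106   37  100 3236] [[18.9, -10.7, 119.1], [45.2, -1.2, 120.8], [72.8, 8.3, 122.3]] [45.8 -0.8] [56.4 20.6] 2.1
blade80 [217 216  13  10  85] [[8.9, -25.0, 118.9], [10.6, -21.6, 124.4], [11.2, -18.8, 129.7]] [ 10.3 -21.9] [1.6 6.6] 19.2
blade80 [287 216  14  10  90] [[9.1, 15.5, 118.4], [10.5, 18.5, 124.4], [11.2, 22.1, 129.7]] [10.4 18.7] [7.  1.9] 70.2
```

View pics/w11.png

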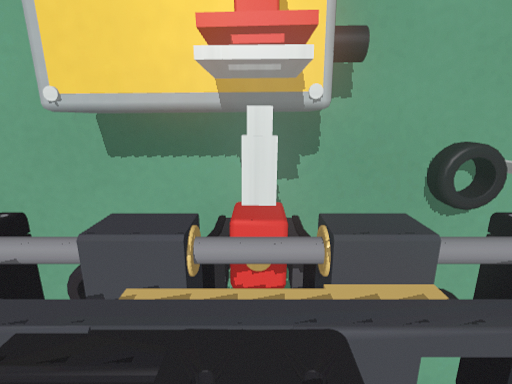

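Wrist view shows the blade from (259,105) to (259,205) pointing at the hasp slot at (255,68). The blade centre is about 2 mm to the right, 1.8 mm high, and the neck is about 76 mm from the plate.

```bash
python3 -m inch '[[0,-2,1.7,0],[10,0,0,0],[10,0,0,0],[0,0,0,0]]'; python3 -m inch '[[8,0,0,0],[8,0,0,0],[8,0,0,0],[0,0,0,0]]'
```

```text
time_s: 28.6
position: [0.5763, -0.0678, 0.1294]
ee_rot: [-3.142, -0.0, 1.38]
wrist_force: [0.4, -0.1, -2.1]
gripper_width: 0.344
time_s: 29.1
position: [0.5807, -0.045, 0.1293]
ee_rot: [-3.141, -0.0, 1.379]
wrist_force: [0.7, -0.9, -1.0]
gripper_width: 0.343
```

```bash
python3 -m inch '[[8,0,0,0],[8,0,0,0],[0,0,0,0]]'; python3 -m inch '[[6,0,0,0],[4,0,0,0],[0,0,0,0]]'
```

```text
time_s: 29.48
position: [0.5837, -0.0292, 0.1293]
ee_rot: [-3.141, -0.0, 1.379]
wrist_force: [0.1, -0.1, -1.8]
gripper_width: 0.34
time_s: 29.85
position: [0.5856, -0.02, 0.1293]
ee_rot: [-3.142, -0.0, 1.378]
wrist_force: [0.3, 0.3, -2.2]
gripper_width: 0.345
```

```bash
python3 -m inch '[[2,0,0,0],[0,0,0,0]]'; python3 -m inch '[[1.5,0,0,0],[0,0,0,0]]'; python3 -m inch '[[1.5,0,0,0],[0,0,0,0]]'; python3 -m inch '[[1,0,0,0],[0,0,0,0]]'
```

```text
time_s: 30.1
position: [0.5859, -0.0185, 0.1294]
ee_rot: [-3.142, 0.0, 1.378]
wrist_force: [-0.4, -0.3, -1.1]
gripper_width: 0.343
time_s: 30.35
position: [0.5862, -0.017, 0.1294]
ee_rot: [-3.142, -0.0, 1.378]
wrist_force: [-0.2, 0.8, -1.6]
gripper_width: 0.34
time_s: 30.6
position: [0.5865, -0.0154, 0.1294]
ee_rot: [-3.142, -0.0, 1.378]
wrist_force: [0.4, 0.4, -1.7]
gripper_width: 0.34
time_s: 30.85
position: [0.5866, -0.0147, 0.1293]
ee_rot: [-3.142, 0.0, 1.378]
wrist_force: [-0.6, 1.0, -1.5]
gripper_width: 0.344
```

```bash
python3 -m inch '[[1.5,0,0,0],[0,0,0,0]]'; python3 -m inch '[[1.5,0,0,0],[0,0,0,0]]'
```

```text
time_s: 31.1
position: [0.5866, -0.0146, 0.1294]
ee_rot: [-3.141, 0.002, 1.377]
wrist_force: [-1.4, -5.0, -0.4]
gripper_width: 0.342
time_s: 31.35
position: [0.5867, -0.0145, 0.1294]
ee_rot: [-3.141, 0.003, 1.376]
wrist_force: [-2.0, -8.6, 0.6]
gripper_width: 0.343
```

The head is against the plate: the push force rises while the position holds. I'll settle it onto the slot's lower edge and let go.

```bash
python3 -m inch '[[0,0,1.5,0],[0,0,0,0]]'; python3 -m inch '[[-1,0,0,0],[0,0,0,0],[0,0,0,0],[0,0,0,0]]' 55; python3 -m inch '[[0,0,0,0],[0,0,0,0]]'
cat > fin.py <<'E'
from h import *
c=read_camera("side");save("f",cv2.resize(c["frame"][110:210,240:350],(660,600)))
import sys
yaw=np.radians(-10.7);A=np.array([[np.cos(yaw),-np.sin(yaw)],[np.sin(yaw),np.cos(yaw)]])
for n in("side","scene"):
    c=read_camera(n);P=cloud(c);B=np.dstack([(P[...,:2]-[.56,.1])@A,P[...,2]])*1000
    h=cv2.cvtColor(c["frame"],cv2.COLOR_RGB2HSV).astype(int)
    m=((h[...,0]<8)|(h[...,0]>172))&(h[...,1]>120)&(abs(B[...,0]-50)<40)&(B[...,1]<-92)&(B[...,1]>-180)&(B[...,2]<170)
    print(n,m.sum(),np.percentile(B[m],[2,50,98],axis=0).round(1).tolist() if m.any() else 0)
E
python3 fin.py
```

```text
time_s: 31.6
position: [0.5868, -0.0146, 0.1281]
ee_rot: [3.142, 0.003, 1.375]
wrist_force: [-2.1, -8.4, 2.9]
gripper_width: 0.341
time_s: 32.1
position: [0.5871, -0.0123, 0.1279]
ee_rot: [3.142, -0.0, 1.378]
wrist_force: [0.2, -0.7, 0.1]
gripper_width: 0.544
time_s: 32.35
position: [0.587, -0.0126, 0.1279]
ee_rot: [-3.142, 0.0, 1.378]
wrist_force: [0.5, 0.3, -0.5]
gripper_width: 0.553
side 138 [[29.5, -129.6, 112.1], [41.1, -121.6, 142.3], [61.6, -92.9, 153.3]]
scene 53 [[35.6, -119.1, 118.2], [52.0, -99.4, 139.6], [63.6, -92.1, 144.7]]
```

View pics/f.png

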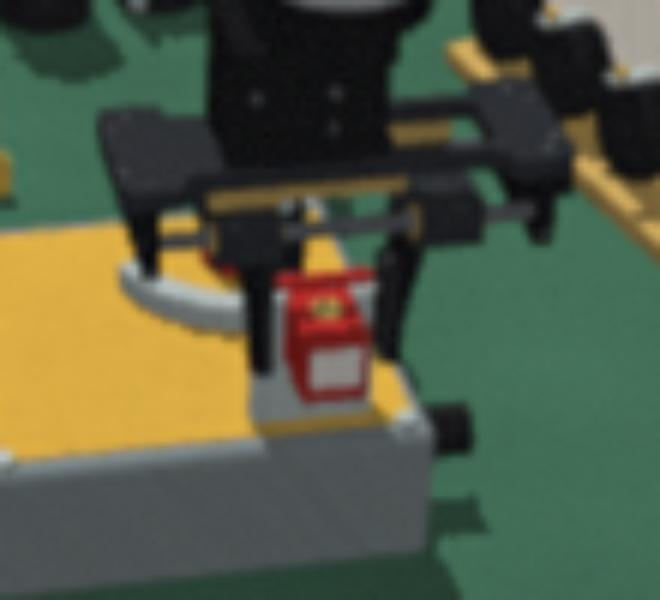

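The lock hangs in the hasp at (328,345), held on both slots, and the fingers are clear. Raising straight up and doing a final check.

```bash
python3 -m inch '[[0,0,-10,0],[0,0,-20,0],[0,0,-40,0],[0,0,-50,0],[0,0,0,0]]'; python3 -m inch '[[-40,0,0,0],[-20,0,0,0],[0,0,0,0],[0,0,0,0]]'; python3 fin.py; python3 w.py w12
python3 - <<'E'
from h import *
a=np.load("w12.npz");P=a["P"];yaw=np.radians(-10.7);A=np.array([[np.cos(yaw),-np.sin(yaw)],[np.sin(yaw),np.cos(yaw)]])
B=np.dstack([(P[...,:2]-[.56,.1])@A,P[...,2]])*1000;h=cv2.cvtColor(a["frame"],cv2.COLOR_RGB2HSV).astype(int)
red=((h[...,0]<8)|(h[...,0]>172))&(h[...,1]>120);g=(abs(B[...,0]-50)<45)&(B[...,2]>95)&(B[...,2]<170)
for l,m in(("head",red&g&(B[...,1]<-92)&(B[...,1]>-160)),("hasp",g&(h[...,1]<80)&(abs(B[...,1]+86)<8)&(B[...,2]>128)),("endpl",red&g&(abs(B[...,1]+72)<9)&(B[...,2]>128)),("collar",(np.hypot(B[...,0]-50,B[...,1]+7)<16)&(B[...,2]>120))):
    q=B[m];print(l,len(q),np.percentile(q,[2,50,98],axis=0).round(1).tolist() if len(q) else 0)
m=red&g&(B[...,1]<-94)&(B[...,1]>-160)&(B[...,2]>128);print("head top slope",np.polyfit(B[m][:,1],B[m][:,2],1))
E
```

```text
time_s: 33.12
position: [0.5892, -0.0132, 0.2532]
ee_rot: [3.134, -0.003, 1.377]
wrist_force: [-0.2, 1.1, -0.4]
gripper_width: 0.553
time_s: 33.62
position: [0.5757, -0.0702, 0.2477]
ee_rot: [-3.141, -0.0, 1.379]
wrist_force: [-0.3, -0.2, 1.2]
gripper_width: 0.548
side 129 [[32.7, -129.7, 111.3], [41.4, -119.7, 142.2], [60.8, -93.6, 145.5]]
scene 115 [[35.4, -127.2, 113.9], [54.9, -108.9, 139.9], [63.9, -92.7, 144.3]]
[ 0.5758 -0.0702  0.2477] [-3.141  0.     1.379] [-0.66  0.23  0.84  1.66 -0.18  1.33  0.01]
head 1202 [[32.0, -128.6, 139.3], [46.4, -110.2, 141.3], [60.5, -92.5, 142.8]]
hasp 457 [[20.1, -89.7, 134.1], [45.7, -86.4, 135.9], [72.8, -83.8, 137.2]]
endpl 492 [[21.6, -75.7, 129.9], [48.3, -73.0, 135.9], [74.2, -69.9, 137.5]]
collar 807 [[35.5, -22.3, 122.6], [48.6, -14.1, 136.2], [60.9, -5.2, 148.8]]
head top slope [-7.70407094e-04  1.41179379e+02]
```

View pics/w12.png

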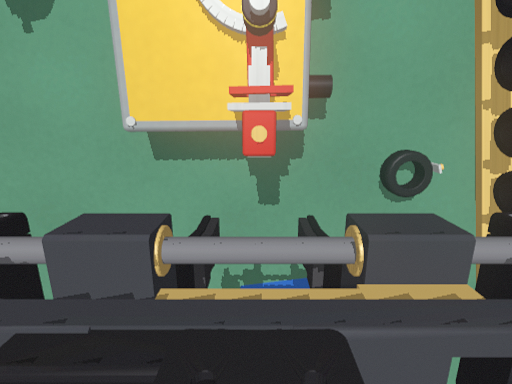

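The wrist view shows the blade through both plates at (259,85) and the head against the hasp at (259,133). The head is level, with its far end at box y -129 mm, so its face is at the plate. Handing in.

```bash
python3 -c "
from station import *
print(finish_job())"
```

```text
the job is handed in; nothing more can be done
None
```

The bench is locked out and the job was handed in at about 34 s of the 64 s; no verdict is reported.

**What I did:**
- **Isolator:** I lifted the collar and swung the handle. The collar slid in the grip about 0.1 rad short of OFF, so I let go, turned the jaws a quarter turn and nudged it with a finger until the pin dropped.
- **Lock:** I laid the smaller red lock on the open bench, took it again by the head and pushed the blade through both slots until the head met the hasp plate.

**Last checks:**
- **Collar:** its top is at z 0.136 m, which is fully down.
- **Handle:** the end plate is within about 2 mm of the hasp plate sideways, roughly 0.01–0.02 rad from OFF.
- **Lock:** the head lies level at slot height, with its far end at box y -129 mm, so its face is against the plate at about -89 mm. The blade shows through both plates.
- **Gripper:** it is open and clear, with no wrist force beyond noise.

**Disagreements:** while the collar was slipping, the tool position suggested the handle was already at OFF. The side camera showed it short, and I went by the camera. None of the final checks failed. I did not measure the bystanders again at the end, but none was touched that I know of.

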